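# Reverse the row of ornaments onto the other ladder tray

## Robot

A 7-joint arm with a two-finger parallel gripper is mounted at the origin on the work surface. World frame = base frame: x ahead of the robot, y to its left, z up, the work surface at z = 0. Lengths are in m, angles in rad, forces in N, time in s.
With the tool pointing down it reaches from about 0.4 to 0.85 m from the base axis. Payload 10.4 kg.
Tool frame: the origin (TCP) lies midway between the tips of the shut fingers; the grasp point (between the pads) lies 19 mm behind it; z points along the fingers, y is the line along which they close (so a half turn about z gives the same grasp; the last joint's range is limited). The gripper opens to 85 mm and grips with 20 to 120 N. Pads are 22 mm wide; open, the fingers measure 114 mm over their backs; the gripper's body (76 mm by 85 mm) begins 54 mm behind the grasp point. The pads swing forward as they close: fully open they stand 13 mm farther back than shut.
Start: joints at [1.324, 0.332, -0.065, 1.46, 0.022, 1.35, -0.088], TCP at [0.139, -0.609, 0.231] pointing down, gripper open.
Joint ranges: [-2.6, 2.6], [-0.5, 2.12], [-1.47, 1.34], [0.16, 2.42], [-1.27, 4.41], [0.06, 2.06], [-2.6, 2.6]. Speed limits (rad/s): [2.22, 2.22, 2.79, 2.79, 3.14, 3.14, 3.14].

## Interface

Orientations are given as a unit quaternion [x, y, z, w].
In Python, from workcell import get_obs, camera, camera_params, hand_in gives the robot as it stands.
- The arm moves only by the tool carry_out, never from a script. Its argument "commands" is a list that holds one entry, the list of rows, each a list of 6 numbers: the shift along the tool's x, y, z in units of 40 mm (1.0 is 40 mm), then the turn, a rotation vector about the tool's x, y, z in units of 6 degrees (1.0 is 6 degrees). In form: [[[x, y, z, ax, ay, az], ...]]. A call has 1 to 20 rows; each row shifts and turns the commanded pose from where the row before left it, along the tool's axes as they then stand; what a row does not reach is not made up. A row lasts 1/12 s, in which the tool goes at most 41.7 mm and 7.16 degrees, less where a joint would pass 70% of its speed; a pose out of reach is approached as far as the arm can. A call is refused whole if a number of a shift passes 1 or a number of a turn 1, either way. A call with a gripper value outside its range is refused whole. "hand" is the closure, from -1 (fully open) to 1 (shut), set as the call begins (left out, the last holds). The fingers move at their own pace and stop on an object; "force" is the grip in N (left out, the last holds). Time passes only in rows, so rows that do not move let the fingers close. It gives the time, the measured TCP pose, the force, the opening and the grip force at its end, in the units of the state.
- get_obs(): the state, without advancing time (a new reading comes with each control period).
- camera(name): name is "scene" or "top"; returns the picture (420x560x3 uint8, red, green, blue); there is no depth.
- camera_params(name): a dict with "mtx" (3x3 intrinsics, pixels), "R" (3x3) and "t" (3): a world point X has camera coordinates R X + t. Camera axes: x right, y down, z forward; pixel columns grow to the right and rows downward; lengths in m; the calibration is good to about 2 mm. A picture is of the moment at which its call begins. camera_params takes no time and is no camera call.
- hand_in(): hands the job in; it is judged then, once.
The state is a dict: "clock": time; "joint_pos": joint angles; "joint_velocities": joint speeds; "tau": joint torques, N m; "position": TCP position; "ee_rot": TCP orientation; "ft_force": force on the tool from outside, world axes, zero at the start; "torque": the same for the moment, N m; "grip_width": opening from 0.0 (shut) to 1.0 (fully open); "grasp_force": force on a finger pad.
Only numpy, scipy, OpenCV 4.12 (cv2) and the standard library are available. Lean on these libraries where they do the work, as an engineer would, in place of code of your own. Each camera call takes 0.05 s, during which the arm holds its last target. There are 200 camera calls.

## Task

Move the four ornaments from the full ladder-shaped tray to the empty one, in reverse order: the one now at the narrow end goes to the wide end of the other tray, the next one to the compartment beside it, and so on, so that the one now at the wide end finishes at the narrow end. Stand each upright on the floor of its compartment, about in the middle, setting it down gently: do not drop any or tip any over.

Things in the scene. Friction and masses are not known exactly. Their poses are not given: they have to be found in the camera images.
- full_rack: Flat wooden tray shaped like a ladder, fixed, 332 mm long along its y, narrow end +y, wide end -y. Rungs and rails 16 mm high bound four compartments in a row, same shape and sizes as empty_rack. It holds the four ornaments at the start, one per compartment, each on a grey felt pad. Origin: centre of its underside, on the table.
- empty_rack: Flat wooden tray shaped like a ladder, fixed, 332 mm long along its y, narrow end +y, wide end -y. Rungs and rails 16 mm high bound four compartments, each 68 long, 63, 70, 77, 84 wide from narrow to wide end, floor 6 mm above the table, centres at x=0, y=+120, +40, -40, -120 mm. Empty at the start, no pads. Either tray may be nearer the robot. Origin: centre of its underside, on the table.
- vase: White ceramic bud vase, 120 mm tall, the tallest ornament: belly 44 across up to height 45, tapering to a plain neck 20 across from height 70 to 112, lip 26 across. Grip it by the neck, about 92 above its underside. Origin: centre of its underside, z up; round, any yaw. 0.1 to 0.3 kg. Upright at the start, underside 9 mm above the table.
- candle_holder: Turned pale-wood candle holder, 95 mm tall: foot 44 across and 10 high, thin stem 18 to 20 across, cylindrical cup 34 across from height 66 to the top. Grip it by the cup, about 80 above its underside. Origin: centre of its underside, z up; round, any yaw. 0.1 to 0.3 kg. Upright at the start, underside 9 mm above the table.
- bell: Small brass hand bell, 88 mm tall, standing on its mouth: dome 46 across at the bottom, 40 high, then an upright dark-wood handle 16 across from height 50 to 82. Grip it by the handle, about 67 above its underside. Origin: centre of its underside, z up; round, any yaw. 0.1 to 0.3 kg. Upright at the start, underside 9 mm above the table.
- jar: Straight-sided terracotta jar with a fixed lid, 80 mm tall with its small knob, 44 across from height 4 to 58. Grip it round the body, about 45 above its underside. Origin: centre of its underside, z up; round, any yaw. 0.1 to 0.3 kg. Upright at the start, underside 9 mm above the table.
- pad_vase: Thin round grey felt pad (54 mm across, 3 mm thick, fixed) in the compartment of the full tray where the vase stands at the start; it stays there and so marks that starting place. Same look as the other pads. Origin: centre of its underside.
- pad_candle_holder: Thin round grey felt pad (54 mm across, 3 mm thick, fixed) in the compartment of the full tray where the candle holder stands at the start; it stays there and so marks that starting place. Same look as the other pads. Origin: centre of its underside.
- pad_bell: Thin round grey felt pad (54 mm across, 3 mm thick, fixed) in the compartment of the full tray where the bell stands at the start; it stays there and so marks that starting place. Same look as the other pads. Origin: centre of its underside.
- pad_jar: Thin round grey felt pad (54 mm across, 3 mm thick, fixed) in the compartment of the full tray where the jar stands at the start; it stays there and so marks that starting place. Same look as the other pads. Origin: centre of its underside.
Not all that is in view belongs to the job. What is shaped like the vase but purple is not meant.

How it is judged:
At the end, for the whole second after the job is handed in: Each ornament stands in the empty tray in the mirrored compartment (first from the narrow end becomes first from the wide end, and so on), within 14 mm of its centre along and across the tray, on its floor within 4 mm, upright within 0.1 rad, released and at rest (((y of pad_vase in the frame of full_rack between 0.1 and 0.14 m and y of vase in the frame of empty_rack between -0.134 and -0.106 m) or (y of pad_vase in the frame of full_rack between 0.02 and 0.06 m and y of vase in the frame of empty_rack between -0.054 and -0.026 m) or (y of pad_vase in the frame of full_rack between -0.06 and -0.02 m and y of vase in the frame of empty_rack between 0.026 and 0.054 m) or (y of pad_vase in the frame of full_rack between -0.14 and -0.1 m and y of vase in the frame of empty_rack between 0.106 and 0.134 m)) and x of vase in the frame of empty_rack between -0.014 and 0.014 m and z of vase in the frame of empty_rack between 0.002 and 0.01 m and angle between each of vase, candle_holder, bell, jar's own z axis and vertical below 0.1 rad and linear speed of each of vase, candle_holder, bell, jar below 0.02 m/s and angular speed of each of vase, candle_holder, bell, jar below 0.3 rad/s and ((y of pad_candle_holder in the frame of full_rack between 0.1 and 0.14 m and y of candle_holder in the frame of empty_rack between -0.134 and -0.106 m) or (y of pad_candle_holder in the frame of full_rack between 0.02 and 0.06 m and y of candle_holder in the frame of empty_rack between -0.054 and -0.026 m) or (y of pad_candle_holder in the frame of full_rack between -0.06 and -0.02 m and y of candle_holder in the frame of empty_rack between 0.026 and 0.054 m) or (y of pad_candle_holder in the frame of full_rack between -0.14 and -0.1 m and y of candle_holder in the frame of empty_rack between 0.106 and 0.134 m)) and x of candle_holder in the frame of empty_rack between -0.014 and 0.014 m and z of candle_holder in the frame of empty_rack between 0.002 and 0.01 m and ((y of pad_bell in the frame of full_rack between 0.1 and 0.14 m and y of bell in the frame of empty_rack between -0.134 and -0.106 m) or (y of pad_bell in the frame of full_rack between 0.02 and 0.06 m and y of bell in the frame of empty_rack between -0.054 and -0.026 m) or (y of pad_bell in the frame of full_rack between -0.06 and -0.02 m and y of bell in the frame of empty_rack between 0.026 and 0.054 m) or (y of pad_bell in the frame of full_rack between -0.14 and -0.1 m and y of bell in the frame of empty_rack between 0.106 and 0.134 m)) and x of bell in the frame of empty_rack between -0.014 and 0.014 m and z of bell in the frame of empty_rack between 0.002 and 0.01 m and ((y of pad_jar in the frame of full_rack between 0.1 and 0.14 m and y of jar in the frame of empty_rack between -0.134 and -0.106 m) or (y of pad_jar in the frame of full_rack between 0.02 and 0.06 m and y of jar in the frame of empty_rack between -0.054 and -0.026 m) or (y of pad_jar in the frame of full_rack between -0.06 and -0.02 m and y of jar in the frame of empty_rack between 0.026 and 0.054 m) or (y of pad_jar in the frame of full_rack between -0.14 and -0.1 m and y of jar in the frame of empty_rack between 0.106 and 0.134 m)) and x of jar in the frame of empty_rack between -0.014 and 0.014 m and z of jar in the frame of empty_rack between 0.002 and 0.01 m); the robot touches nothing.
It fails at once if an ornament is tipped over (angle between any of vase, candle_holder, bell, jar's own z axis and vertical above 0.6 rad).
It fails at once if an ornament is dropped (faster than 0.8 m/s while not held: a fall of more than about 3 cm) ((linear speed of vase above 0.8 m/s and contact force between the fingers and vase below 0.1 N) or (linear speed of candle_holder above 0.8 m/s and contact force between the fingers and candle_holder below 0.1 N) or (linear speed of bell above 0.8 m/s and contact force between the fingers and bell below 0.1 N) or (linear speed of jar above 0.8 m/s and contact force between the fingers and jar below 0.1 N)).
It also fails if it takes over 106 s, if anything falls off the work surface, if the arm or the gripper's body presses on something with over 40 N, if the wrist force passes 120 N, or if a joint passes its speed limit or range.

## Working session

There is one attempt and no reset: what is moved stays moved. The work goes in short steps, Python scripts to look and compute and a tool call to move; the robot and the scene stay as the last step left them, time stands still between calls to the robot, and variables do not carry over. Pictures are saved under pics/ and viewed, at most 14 in all, crops included, and the job is handed in when it is done.

Besides the shell and the picture viewer there is one more tool, called after "Emit:" as name(argument=value, ...), one argument or row to a line, values as JSON. carry_out: Moves the arm, as the interface text tells. Its arguments: {"type":"object","properties":{"commands":{"type":"array"},"hand":{"type":"number"},"force":{"type":"number"}},"required":["commands"]}

```bash
mkdir -p pics; python3 - <<'E'
from workcell import *
import cv2
for n in("top","scene"):
    cv2.imwrite(f"pics/{n}0.png",cv2.resize(camera(n)[:,:,::-1],(800,600),interpolation=cv2.INTER_CUBIC))
    p=camera_params(n);print(n,p)
o=get_obs();print(o)
E
```

```text
top {'mtx': array([[499.27345966,   0.        , 280.0900466 ],
       [  0.        , 499.27345966, 211.75555312],
       [  0.        ,   0.        ,   1.        ]]), 'R': array([[-4.65180210e-05, -9.99904873e-01, -1.37928329e-02],
       [-9.96831655e-01,  1.14345149e-03, -7.95320354e-02],
       [ 7.95402413e-02,  1.37454328e-02, -9.96736883e-01]]), 't': array([0.0169051 , 0.58092731, 0.83780004])}
scene {'mtx': array([[514.91864593,   0.        , 281.22633944],
       [  0.        , 514.91864593, 222.48491705],
       [  0.        ,   0.        ,   1.        ]]), 'R': array([[ 0.82179174,  0.56969994, -0.01001579],
       [ 0.29169875, -0.43574513, -0.85149164],
       [-0.48945907,  0.6968272 , -0.52427251]]), 't': array([-0.51196192, -0.13334001,  1.38083777])}
{'clock': 0.1, 'joint_pos': array([ 1.32438871,  0.33282839, -0.06470683,  1.46086761,  0.0216199 ,
        1.34992042, -0.08849891]), 'joint_velocities': array([ 4.39489003e-04, -1.91099881e-03, -5.11958031e-04, -3.04228084e-03,
        5.40224133e-04,  6.72599361e-05,  9.52008237e-04]), 'tau': array([ 1.78391903e-03, -6.26748061e+01,  4.94785840e-02, -3.92429066e+01,
        1.64614292e-02,  6.94587492e-03,  3.67124767e-05]), 'position': array([ 0.13863123, -0.60907417,  0.23057831]), 'ee_rot': array([ 9.93743331e-01,  1.11685954e-01, -1.12784332e-04, -6.54126687e-04]), 'ft_force': array([0.73699723, 0.16959586, 0.35441958]), 'torque': array([-0.03863326,  0.05131026,  0.05695057]), 'grasp_force': 0.0, 'grip_width': 1.0022125103555823}
```

View pics/top0.png

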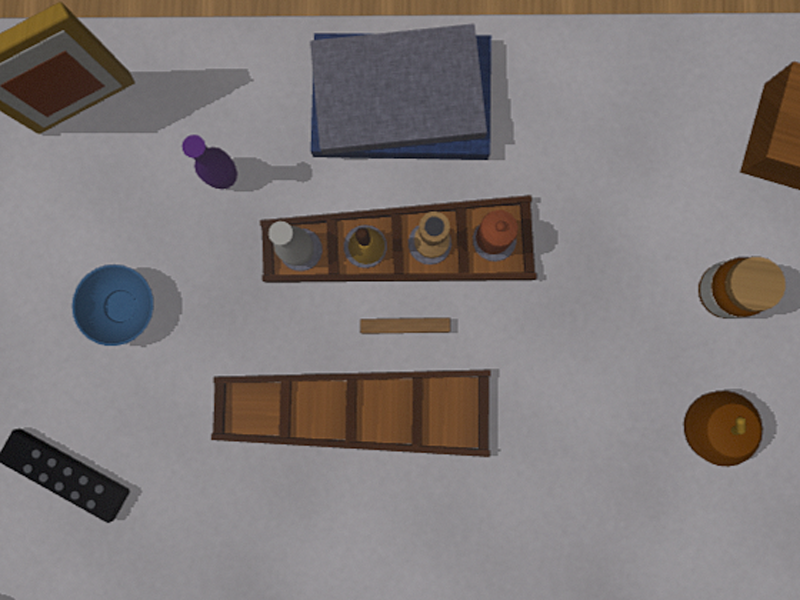

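View pics/scene0.png

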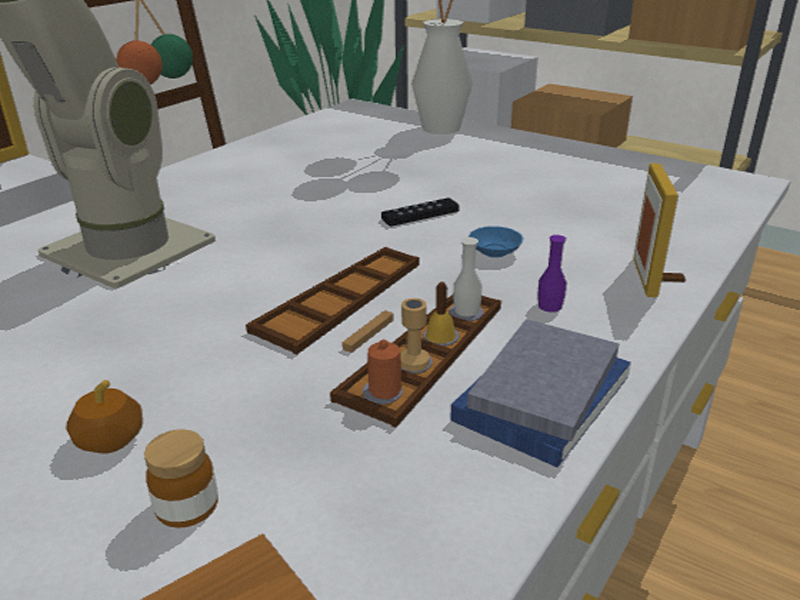

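The top view has two candidates shaped like the vase: a purple one at (210,160), outside any tray, and a white one at (285,240) in the tray's narrow (left) compartment. The white one is meant. Full tray from narrow to wide end: vase, bell (365,240), candle holder (433,235), jar (497,230). The empty tray is at (352,413), also narrow at left. I'll confirm in an enlarged crop and measure from it.

```bash
python3 - <<'E'
from workcell import *
import cv2, numpy as np
im=camera("top")[:,:,::-1]
f=lambda c,r:cv2.resize(im[r:r+75,c:c+200],(800,300),interpolation=cv2.INTER_CUBIC)
cv2.imwrite("pics/crop1.png",np.vstack([f(180,130),f(145,253)]))
E
```

```text
(no output)
```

View pics/crop1.png

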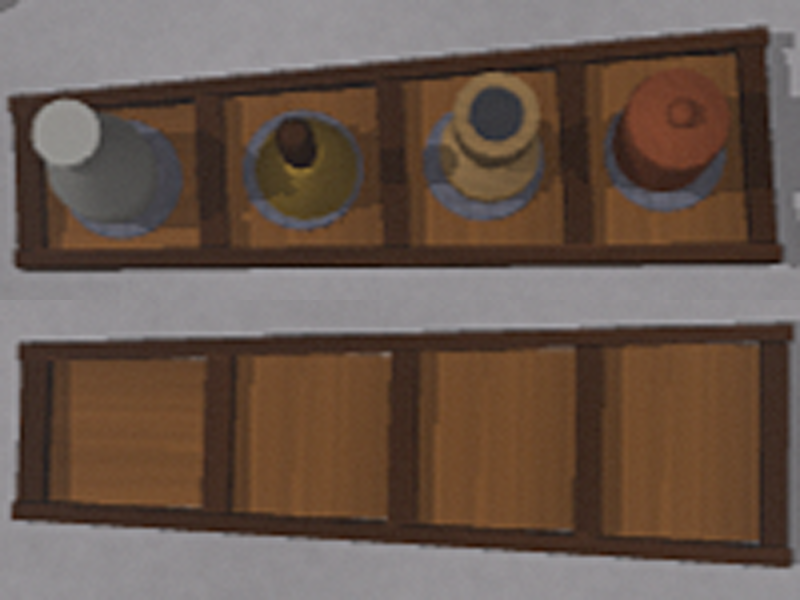

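The crop confirms the white vase stands on its pad in the narrow compartment. In the crop, the tops are: vase lip (66,131), bell handle (293,130), candle cup (495,110), jar knob (682,110). Next I'll turn the corners and tops into world positions.

```bash
cat > h.py <<'E'
from workcell import *
import numpy as np
def ray(name,u,v,z):
    p=camera_params(name); R=p["R"]; C=-R.T@p["t"]
    d=R.T@np.linalg.solve(p["mtx"],[u,v,1]); return (C+d*(z-C[2])/d[2])[:2]
def proj(name,X):
    p=camera_params(name); q=p["mtx"]@(p["R"]@np.array(X)+p["t"]); return q[:2]/q[2]
E
python3 - <<'E'
from h import *
np.set_printoptions(precision=4,suppress=True)
p=camera_params("top");print("C",-p["R"].T@p["t"])
def pt(x,y,c,r,z): return ray("top",c+(x+.5)/4-.5,r+(y+.5)/4-.5,z)
F=[pt(x,y,180,130,.016) for x,y in[(12,98),(767,30),(779,257),(17,264)]]
E=[pt(x,y-300,145,253,.016) for x,y in[(20,345),(792,326),(790,562),(12,514)]]
for n,Q in(("full",F),("empty",E)):
    N=(Q[0]+Q[3])/2;W=(Q[1]+Q[2])/2;c=(N+W)/2;u=(N-W)/np.linalg.norm(N-W)
    print(n,"centre",c,"len",np.linalg.norm(N-W),"yaw deg",np.degrees(np.arctan2(-u[0],u[1])),"widths",np.linalg.norm(Q[0]-Q[3]),np.linalg.norm(Q[1]-Q[2]))
    for s in(.12,.04,-.04,-.12): print("  ",s,c+s*u)
for n,x,y,z in[("vase",66,131,.129),("bell",293,130,.097),("candle",495,110,.104),("jar",682,110,.089),("padbell",303,169,.009)]: print(n,pt(x,y,180,130,z))
E
```

```text
C [0.5124 0.0047 0.8815]
full centre [0.6547 0.0205] len 0.3324448839087193 yaw deg 2.7442994814703514 widths 0.07354922315993737 0.10031506626062478
   0.12 [0.649  0.1404]
   0.04 [0.6528 0.0605]
   -0.04 [ 0.6566 -0.0194]
   -0.12 [ 0.6604 -0.0993]
empty centre [0.4522 0.0767] len 0.3337264343538962 yaw deg -0.9895484881086118 widths 0.07230774196099808 0.10030550245632079
   0.12 [0.4543 0.1966]
   0.04 [0.4529 0.1167]
   -0.04 [0.4516 0.0367]
   -0.12 [ 0.4502 -0.0433]
vase [0.6483 0.1434]
bell [0.6543 0.0588]
candle [ 0.6608 -0.0212]
jar [ 0.6634 -0.0967]
padbell [0.6528 0.0604]
```

Positions are consistent with the tray model, so I start moving: rotate so that the fingers close along x, with a small lift.

Emit:
carry_out(
  commands=[
    [[0, 0, -0.5, 0, 0, -1], [0, 0, -0.5, 0, 0, -1], [0, 0, 0, 0, 0, -1], [0, 0, 0, 0, 0, -1], [0, 0, 0, 0, 0, -1], [0, 0, 0, 0, 0, -1], [0, 0, 0, 0, 0, -1], [0, 0, 0, 0, 0, -1], [0, 0, 0, 0, 0, -1], [0, 0, 0, 0, 0, -1], [0, 0, 0, 0, 0, -1], [0, 0, 0, 0, 0, -1], [0, 0, 0, 0, 0, -0.87], [0, 0, 0, 0, 0, 0], [0, 0, 0, 0, 0, 0]],
  ],
  hand=-1,
  force=30,
)

```text
clock: 1.4
position: [0.1386, -0.6093, 0.2711]
ee_rot: [0.708, 0.706, 0.0, -0.0]
ft_force: [-0.0, 0.2, 0.4]
grip_width: 0.997
grasp_force: 0.0
```

Emit:
carry_out(
  commands=[
    [[0.7, 0.475, 0, 0, 0, 0], [0.7, 0.475, 0, 0, 0, 0], [0.7, 0.475, 0, 0, 0, 0], [0.7, 0.475, 0, 0, 0, 0], [0.7, 0.475, 0, 0, 0, 0], [0.7, 0.475, 0, 0, 0, 0], [0.7, 0.475, 0, 0, 0, 0], [0.7, 0.475, 0, 0, 0, 0], [0.7, 0.475, 0, 0, 0, 0], [0.7, 0.475, 0, 0, 0, 0], [0.7, 0.475, 0, 0, 0, 0], [0.7, 0.475, 0, 0, 0, 0], [0.7, 0.475, 0, 0, 0, 0], [0.7, 0.475, 0, 0, 0, 0], [0.7, 0.475, 0, 0, 0, 0], [0.7, 0.475, 0, 0, 0, 0], [0.7, 0.475, 0, 0, 0, 0], [0.7, 0.475, 0, 0, 0, 0], [0.7, 0.475, 0, 0, 0, 0], [0, 0, 0, 0, 0, 0]],
  ],
)

```text
clock: 3.07
position: [0.5016, -0.0705, 0.2716]
ee_rot: [0.705, 0.709, 0.002, -0.0]
ft_force: [-0.9, 1.1, -0.3]
grip_width: 1.002
grasp_force: 0.0
```

Emit:
carry_out(
  commands=[
    [[0.53, 0.368, 0, 0, 0, 0], [0.53, 0.368, 0, 0, 0, 0], [0.53, 0.368, 0, 0, 0, 0], [0.53, 0.368, 0, 0, 0, 0], [0.53, 0.368, 0, 0, 0, 0], [0.53, 0.368, 0, 0, 0, 0], [0.53, 0.368, 0, 0, 0, 0], [0.53, 0.368, 0, 0, 0, 0], [0.53, 0.368, 0, 0, 0, 0], [0.53, 0.368, 0, 0, 0, 0], [0, 0, 0, 0, 0, 0], [0, 0, 0, 0, 0, 0]],
  ],
)

```text
clock: 4.07
position: [0.6462, 0.1366, 0.2705]
ee_rot: [0.707, 0.707, -0.0, -0.001]
ft_force: [1.0, -0.7, 0.3]
grip_width: 0.997
grasp_force: 0.0
```

Emit:
carry_out(
  commands=[
    [[0.135, 0.06, 0, 0, 0, 0], [0, 0, 0.5, 0, 0, 0], [0, 0, 0.5, 0, 0, 0], [0, 0, 0.5, 0, 0, 0], [0, 0, 0.5, 0, 0, 0], [0, 0, 0.5, 0, 0, 0], [0, 0, 0.5, 0, 0, 0], [0, 0, 0.5, 0, 0, 0], [0, 0, 0.5, 0, 0, 0], [0, 0, 0.4, 0, 0, 0], [0, 0, 0.3, 0, 0, 0], [0, 0, 0, 0, 0, 0], [0, 0, 0, 0, 0, 0]],
  ],
)

```text
clock: 5.15
position: [0.6488, 0.1397, 0.0835]
ee_rot: [0.707, 0.707, -0.0, 0.0]
ft_force: [-0.2, 0.0, 0.5]
grip_width: 0.998
grasp_force: 0.0
```

```bash
python3 - <<'E'
from h import *
import cv2
a=camera("top")[:,:,::-1][80:230,140:340];b=camera("scene")[:,:,::-1][100:300,210:410]
cv2.imwrite("pics/g1.png",np.hstack([cv2.resize(a,(400,300),interpolation=2),cv2.resize(b,(400,300*4//3),interpolation=2)[:300]]))
E
```

```text
(no output)
```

View pics/g1.png

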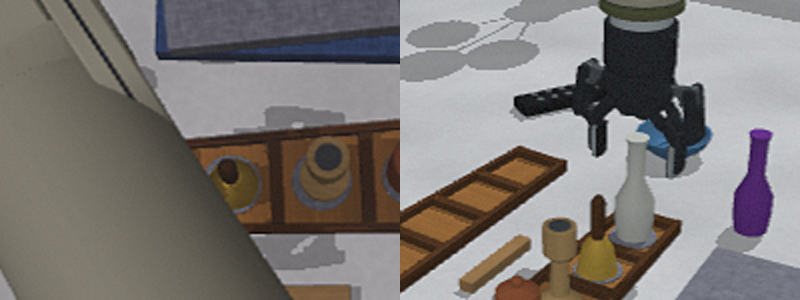

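The scene view shows the vase's neck (637,155) centred between the open fingers at (600,150) and (675,165). I close on it.

Emit:
carry_out(
  commands=[
    [[0, 0, 0, 0, 0, 0], [0, 0, 0, 0, 0, 0], [0, 0, 0, 0, 0, 0], [0, 0, 0, 0, 0, 0], [0, 0, 0, 0, 0, 0], [0, 0, 0, 0, 0, 0], [0, 0, 0, 0, 0, 0], [0, 0, 0, 0, 0, 0], [0, 0, 0, 0, 0, 0], [0, 0, 0, 0, 0, 0], [0, 0, 0, 0, 0, 0], [0, 0, 0, 0, 0, 0]],
  ],
  hand=1,
  force=30,
)

```text
clock: 6.25
position: [0.6488, 0.1404, 0.0835]
ee_rot: [0.707, 0.707, 0.0, 0.0]
ft_force: [-1.7, -0.7, 4.2]
grip_width: 0.233
grasp_force: 28.9
```

Emit:
carry_out(
  commands=[
    [[0, 0, -0.1, 0, 0, 0], [0, 0, -0.2, 0, 0, 0], [0, 0, -0.3, 0, 0, 0], [0, 0, -0.3, 0, 0, 0], [0, 0, -0.3, 0, 0, 0], [0, 0, -0.3, 0, 0, 0], [0, 0, -0.3, 0, 0, 0], [0, 0, -0.2, 0, 0, 0], [0, 0, 0, 0, 0, 0]],
  ],
)

```text
clock: 7.0
position: [0.6497, 0.1408, 0.1659]
ee_rot: [0.707, 0.707, 0.001, 0.001]
ft_force: [0.2, -0.1, -0.5]
grip_width: 0.23
grasp_force: 28.9
```

Emit:
carry_out(
  commands=[
    [[0, -0.2, 0, 0, 0, 0], [-0.1, -0.3, 0, 0, 0, 0], [-0.2, -0.35, 0, 0, 0, 0], [-0.3, -0.35, 0, 0, 0, 0], [-0.3, -0.35, 0, 0, 0, 0], [-0.35, -0.35, 0, 0, 0, 0], [-0.35, -0.35, 0, 0, 0, 0], [-0.35, -0.35, 0, 0, 0, 0], [-0.35, -0.35, 0, 0, 0, 0], [-0.35, -0.35, 0, 0, 0, 0], [-0.35, -0.35, 0, 0, 0, 0], [-0.35, -0.35, 0, 0, 0, 0], [-0.35, -0.35, 0, 0, 0, 0], [-0.35, -0.3, 0, 0, 0, 0], [-0.25, -0.2, 0, 0, 0, 0], [-0.2, -0.1, 0, 0, 0, 0], [-0.11, -0.02, 0, 0, 0, 0], [0, 0, 0, 0, 0, 0], [0, 0, 0, 0, 0, 0], [0, 0, 0, 0, 0, 0]],
  ],
)

```text
clock: 8.67
position: [0.4502, -0.0435, 0.1631]
ee_rot: [0.707, 0.708, 0.0, -0.0]
ft_force: [0.5, 0.3, -2.1]
grip_width: 0.229
grasp_force: 29.0
```

Emit:
carry_out(
  commands=[
    [[0, 0, 0.2, 0, 0, 0], [0, 0, 0.3, 0, 0, 0], [0, 0, 0.3, 0, 0, 0], [0, 0, 0.3, 0, 0, 0], [0, 0, 0.3, 0, 0, 0], [0, 0, 0.2, 0, 0, 0], [0, 0, 0.15, 0, 0, 0], [0, 0, 0.1, 0, 0, 0], [0, 0, 0, 0, 0, 0], [0, 0, 0, 0, 0, 0]],
  ],
)

```text
clock: 9.5
position: [0.4503, -0.0441, 0.0894]
ee_rot: [0.707, 0.707, 0.0, 0.0]
ft_force: [-0.2, 0.4, -1.5]
grip_width: 0.231
grasp_force: 29.0
```

```bash
python3 - <<'E'
from h import *
import cv2
b=camera("scene")[:,:,::-1][100:280,140:380]
cv2.imwrite("pics/p1.png",cv2.resize(b,(800,600),interpolation=2))
E
```

```text
(no output)
```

View pics/p1.png

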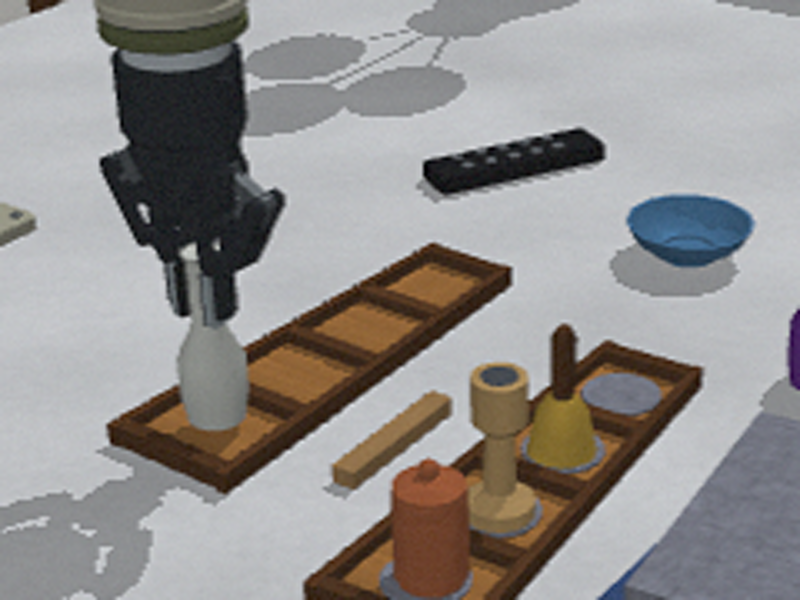

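The vase hangs over its compartment's middle, with top at (190,255) and base centre at (217,420). It may be leaning, so I check against the projected vertical.

```bash
python3 - <<'E'
from h import *
for z in(.014,.015+.045,.1,.135):
    print(z,(proj("scene",[.4503,-.0435,z])-[140,100])*600/180)
E
```

```text
0.014 [215.71983262 415.99681557]
0.06 [209.40186165 354.97480824]
0.1 [203.67812656 299.69221721]
0.135 [198.48396311 249.52448427]
```

It is upright within a few pixels. I lower the last millimetres to contact.

Emit:
carry_out(
  commands=[
    [[0, 0, 0.06, 0, 0, 0], [0, 0, 0.05, 0, 0, 0], [0, 0, 0.05, 0, 0, 0], [0, 0, 0.04, 0, 0, 0], [0, 0, 0, 0, 0, 0], [0, 0, 0, 0, 0, 0]],
  ],
)

```text
clock: 10.05
position: [0.4501, -0.0442, 0.0812]
ee_rot: [0.707, 0.707, -0.0, -0.0]
ft_force: [-0.0, -0.6, -1.0]
grip_width: 0.231
grasp_force: 29.0
```

Emit:
carry_out(
  commands=[
    [[0, 0, 0.03, 0, 0, 0], [0, 0, 0.02, 0, 0, 0], [0, 0, 0, 0, 0, 0], [0, 0, 0, 0, 0, 0]],
  ],
)

```text
clock: 10.38
position: [0.4507, -0.0442, 0.0803]
ee_rot: [0.707, 0.707, 0.0, 0.001]
ft_force: [-5.4, 0.2, 12.7]
grip_width: 0.229
grasp_force: 30.6
```

Emit:
carry_out(
  commands=[
    [[0, 0, 0, 0, 0, 0], [0, 0, 0, 0, 0, 0], [0, 0, 0, 0, 0, 0], [0, 0, 0, 0, 0, 0], [0, 0, 0, 0, 0, 0], [0, 0, 0, 0, 0, 0], [0, 0, 0, 0, 0, 0], [0, 0, 0, 0, 0, 0], [0, 0, 0, 0, 0, 0], [0, 0, 0, 0, 0, 0]],
  ],
  hand=-1,
)

```text
clock: 11.22
position: [0.4501, -0.0442, 0.0793]
ee_rot: [0.707, 0.707, -0.0, 0.0]
ft_force: [-0.2, -0.3, 0.5]
grip_width: 1.0
grasp_force: 0.0
```

Emit:
carry_out(
  commands=[
    [[0, 0, -0.3, 0, 0, 0], [0, 0, -0.5, 0, 0, 0], [0, 0, -0.5, 0, 0, 0], [0, 0, -0.5, 0, 0, 0], [0, 0, -0.5, 0, 0, 0], [0, 0, -0.4, 0, 0, 0], [0, 0, -0.3, 0, 0, 0], [0, 0, 0, 0, 0, 0]],
  ],
)

```text
clock: 11.88
position: [0.4514, -0.044, 0.2024]
ee_rot: [0.707, 0.708, 0.001, 0.002]
ft_force: [0.9, -0.4, 0.3]
grip_width: 1.003
grasp_force: 0.0
```

Emit:
carry_out(
  commands=[
    [[0.1, 0.2, 0, 0, 0, 0], [0.2, 0.4, 0, 0, 0, 0], [0.2, 0.45, 0, 0, 0, 0], [0.2, 0.45, 0, 0, 0, 0], [0.25, 0.45, 0, 0, 0, 0], [0.25, 0.45, 0, 0, 0, 0], [0.25, 0.45, 0, 0, 0, 0], [0.25, 0.45, 0, 0, 0, 0], [0.25, 0.45, 0, 0, 0, 0], [0.25, 0.45, 0, 0, 0, 0], [0.2, 0.45, 0, 0, 0, 0], [0.1, 0.3, 0, 0, 0, 0], [0.09, 0.15, 0, 0, 0, 0], [0, 0, 0, 0, 0, 0], [0, 0, 0, 0, 0, 0], [0, 0, 0, 0, 0, 0]],
  ],
)

```text
clock: 13.22
position: [0.6534, 0.0592, 0.1993]
ee_rot: [0.707, 0.707, -0.0, 0.0]
ft_force: [-0.5, -0.3, 0.3]
grip_width: 0.999
grasp_force: 0.0
```

```bash
python3 - <<'E'
from h import *
import cv2
b=camera("scene")[:,:,::-1][130:310,160:400]
cv2.imwrite("pics/p2.png",cv2.resize(b,(800,600),interpolation=2))
for z in(.006,.126): print((proj("scene",[.4502,-.0433,z])-[160,130])*600/180)
E
```

```text
[150.21513385 326.16259975]
[133.26920834 162.42819962]
```

View pics/p2.png

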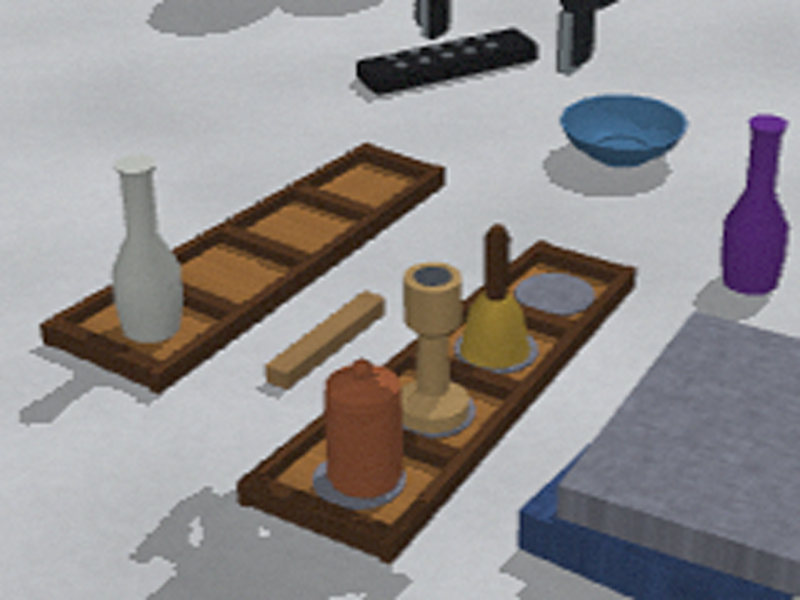

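The vase stands upright; its lip at (135,163) against the predicted (133,162). Next is the bell.

Emit:
carry_out(
  commands=[
    [[0, 0, 0.3, 0, 0, 0], [0, 0, 0.5, 0, 0, 0], [0, 0, 0.5, 0, 0, 0], [0, 0, 0.5, 0, 0, 0], [0, 0, 0.5, 0, 0, 0], [0, 0, 0.5, 0, 0, 0], [0, 0, 0.4, 0, 0, 0], [0, 0, 0.3, 0, 0, 0], [0, 0, 0.06, 0, 0, 0], [0, 0, 0, 0, 0, 0], [0, 0, 0, 0, 0, 0]],
  ],
)

```text
clock: 14.18
position: [0.6544, 0.0596, 0.0577]
ee_rot: [0.707, 0.707, 0.0, 0.0]
ft_force: [-0.2, 0.6, 1.1]
grip_width: 0.999
grasp_force: 0.0
```

Emit:
carry_out(
  commands=[
    [[0, 0, 0, 0, 0, 0], [0, 0, 0, 0, 0, 0], [0, 0, 0, 0, 0, 0], [0, 0, 0, 0, 0, 0], [0, 0, 0, 0, 0, 0], [0, 0, 0, 0, 0, 0], [0, 0, 0, 0, 0, 0], [0, 0, 0, 0, 0, 0], [0, 0, 0, 0, 0, 0], [0, 0, 0, 0, 0, 0], [0, 0, 0, 0, 0, 0], [0, 0, 0, 0, 0, 0]],
  ],
  hand=1,
  force=30,
)

```text
clock: 15.18
position: [0.6541, 0.0596, 0.0571]
ee_rot: [0.707, 0.707, 0.0, 0.0]
ft_force: [-3.4, 0.4, 4.5]
grip_width: 0.182
grasp_force: 29.5
```

Emit:
carry_out(
  commands=[
    [[0, 0, -0.1, 0, 0, 0], [0, 0, -0.2, 0, 0, 0], [0, 0, -0.3, 0, 0, 0], [0, 0, -0.3, 0, 0, 0], [0, 0, -0.3, 0, 0, 0], [0, 0, -0.3, 0, 0, 0], [0, 0, -0.3, 0, 0, 0], [0, 0, -0.2, 0, 0, 0], [0, 0, 0, 0, 0, 0]],
  ],
)

```text
clock: 15.93
position: [0.655, 0.0598, 0.1395]
ee_rot: [0.707, 0.707, 0.001, 0.001]
ft_force: [0.2, -0.3, -1.2]
grip_width: 0.176
grasp_force: 29.4
```

Emit:
carry_out(
  commands=[
    [[0, -0.2, 0, 0, 0, 0], [0, -0.3, 0, 0, 0, 0], [-0.05, -0.35, 0, 0, 0, 0], [-0.05, -0.4, 0, 0, 0, 0], [-0.05, -0.4, 0, 0, 0, 0], [-0.05, -0.4, 0, 0, 0, 0], [-0.05, -0.4, 0, 0, 0, 0], [-0.05, -0.4, 0, 0, 0, 0], [-0.05, -0.4, 0, 0, 0, 0], [-0.05, -0.4, 0, 0, 0, 0], [-0.05, -0.4, 0, 0, 0, 0], [-0.05, -0.4, 0, 0, 0, 0], [-0.05, -0.3, 0, 0, 0, 0], [-0.02, -0.2, 0, 0, 0, 0], [0, -0.11, 0, 0, 0, 0], [0, 0, 0, 0, 0, 0], [0, 0, 0, 0, 0, 0], [0, 0, 0, 0, 0, 0]],
  ],
)

```text
clock: 17.43
position: [0.4519, 0.0367, 0.1368]
ee_rot: [0.707, 0.707, 0.0, -0.0]
ft_force: [-0.2, -0.9, -2.0]
grip_width: 0.178
grasp_force: 29.4
```

Emit:
carry_out(
  commands=[
    [[0, 0, 0.2, 0, 0, 0], [0, 0, 0.3, 0, 0, 0], [0, 0, 0.3, 0, 0, 0], [0, 0, 0.3, 0, 0, 0], [0, 0, 0.3, 0, 0, 0], [0, 0, 0.2, 0, 0, 0], [0, 0, 0.15, 0, 0, 0], [0, 0, 0.1, 0, 0, 0], [0, 0, 0.08, 0, 0, 0], [0, 0, 0.06, 0, 0, 0], [0, 0, 0.04, 0, 0, 0], [0, 0, 0, 0, 0, 0], [0, 0, 0, 0, 0, 0], [0, 0, 0, 0, 0, 0]],
  ],
)

```text
clock: 18.6
position: [0.4519, 0.0366, 0.056]
ee_rot: [0.707, 0.707, 0.0, 0.0]
ft_force: [0.4, 0.1, -2.1]
grip_width: 0.182
grasp_force: 29.4
```

Emit:
carry_out(
  commands=[
    [[0, 0, 0.03, 0, 0, 0], [0, 0, 0.02, 0, 0, 0], [0, 0, 0.01, 0, 0, 0], [0, 0, 0, 0, 0, 0], [0, 0, 0, 0, 0, 0]],
  ],
)

```text
clock: 19.02
position: [0.452, 0.0365, 0.054]
ee_rot: [0.707, 0.707, -0.0, 0.0]
ft_force: [-4.5, -0.1, 10.2]
grip_width: 0.179
grasp_force: 30.7
```

Emit:
carry_out(
  commands=[
    [[0, 0, 0, 0, 0, 0], [0, 0, 0, 0, 0, 0], [0, 0, 0, 0, 0, 0], [0, 0, 0, 0, 0, 0], [0, 0, 0, 0, 0, 0], [0, 0, 0, 0, 0, 0], [0, 0, 0, 0, 0, 0], [0, 0, 0, 0, 0, 0], [0, 0, 0, 0, 0, 0], [0, 0, 0, 0, 0, 0]],
  ],
  hand=-1,
)

```text
clock: 19.85
position: [0.4517, 0.0366, 0.0533]
ee_rot: [0.707, 0.707, -0.0, 0.0]
ft_force: [0.1, 0.5, 0.6]
grip_width: 1.0
grasp_force: 0.0
```

Emit:
carry_out(
  commands=[
    [[0, 0, -0.3, 0, 0, 0], [0, 0, -0.5, 0, 0, 0], [0, 0, -0.5, 0, 0, 0], [0, 0, -0.5, 0, 0, 0], [0, 0, -0.5, 0, 0, 0], [0, 0, -0.5, 0, 0, 0], [0, 0, -0.5, 0, 0, 0], [0, 0, -0.3, 0, 0, 0], [0, 0, 0, 0, 0, 0], [0, 0, 0, 0, 0, 0]],
  ],
)

```text
clock: 20.68
position: [0.4518, 0.0365, 0.1976]
ee_rot: [0.707, 0.707, 0.0, 0.001]
ft_force: [0.5, -0.3, -0.6]
grip_width: 0.998
grasp_force: 0.0
```

Emit:
carry_out(
  commands=[
    [[0, 0.2, 0, 0, 0, 0], [-0.1, 0.4, 0, 0, 0, 0], [-0.1, 0.45, 0, 0, 0, 0], [-0.1, 0.45, 0, 0, 0, 0], [-0.15, 0.45, 0, 0, 0, 0], [-0.15, 0.45, 0, 0, 0, 0], [-0.15, 0.45, 0, 0, 0, 0], [-0.15, 0.45, 0, 0, 0, 0], [-0.15, 0.45, 0, 0, 0, 0], [-0.15, 0.45, 0, 0, 0, 0], [-0.1, 0.45, 0, 0, 0, 0], [-0.08, 0.3, 0, 0, 0, 0], [-0.05, 0.15, 0, 0, 0, 0], [0, 0.08, 0, 0, 0, 0], [0, 0, 0, 0, 0, 0], [0, 0, 0, 0, 0, 0], [0, 0, 0, 0, 0, 0]],
  ],
)

```text
clock: 22.1
position: [0.6583, -0.0201, 0.1974]
ee_rot: [0.707, 0.708, -0.0, 0.0]
ft_force: [0.1, -0.7, -0.5]
grip_width: 0.997
grasp_force: 0.0
```

```bash
python3 - <<'E'
from h import *
import cv2
b=camera("scene")[:,:,::-1][100:310,120:400]
cv2.imwrite("pics/p3.png",cv2.resize(b,(800,600),interpolation=2))
for z in(.006,.094): print((proj("scene",[.4516,.0367,z])-[120,100])*600/210)
E
```

```text
[311.32408436 321.69635947]
[304.11880935 223.51539251]
```

View pics/p3.png

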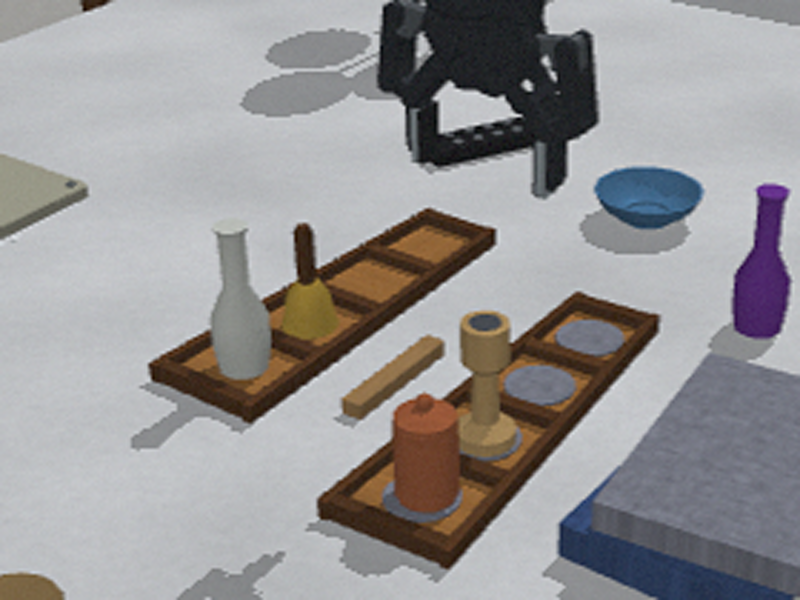

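The bell stands upright, its top at (304,226) against the predicted (304,224). Next is the candle holder.

Emit:
carry_out(
  commands=[
    [[0, 0, 0.3, 0, 0, 0], [0, 0, 0.5, 0, 0, 0], [0, 0, 0.5, 0, 0, 0], [0, 0, 0.5, 0, 0, 0], [0, 0, 0.5, 0, 0, 0], [0, 0, 0.4, 0, 0, 0], [0, 0, 0.3, 0, 0, 0], [0, 0, 0.2, 0, 0, 0], [0, 0, 0.03, 0, 0, 0], [0, 0, 0, 0, 0, 0], [0, 0, 0, 0, 0, 0]],
  ],
)

```text
clock: 23.07
position: [0.6594, -0.0203, 0.0691]
ee_rot: [0.707, 0.707, 0.0, 0.0]
ft_force: [0.1, 0.2, 0.2]
grip_width: 0.999
grasp_force: 0.0
```

Emit:
carry_out(
  commands=[
    [[0, 0, 0, 0, 0, 0], [0, 0, 0, 0, 0, 0], [0, 0, 0, 0, 0, 0], [0, 0, 0, 0, 0, 0], [0, 0, 0, 0, 0, 0], [0, 0, 0, 0, 0, 0], [0, 0, 0, 0, 0, 0], [0, 0, 0, 0, 0, 0], [0, 0, 0, 0, 0, 0], [0, 0, 0, 0, 0, 0], [0, 0, 0, 0, 0, 0], [0, 0, 0, 0, 0, 0]],
  ],
  hand=1,
  force=30,
)

```text
clock: 24.07
position: [0.6592, -0.0205, 0.0685]
ee_rot: [0.707, 0.707, 0.0, 0.0]
ft_force: [0.5, 0.5, 5.4]
grip_width: 0.389
grasp_force: 30.1
```

Emit:
carry_out(
  commands=[
    [[0, 0, -0.1, 0, 0, 0], [0, 0, -0.2, 0, 0, 0], [0, 0, -0.3, 0, 0, 0], [0, 0, -0.3, 0, 0, 0], [0, 0, -0.3, 0, 0, 0], [0, 0, -0.3, 0, 0, 0], [0, 0, -0.3, 0, 0, 0], [0, 0, -0.2, 0, 0, 0], [0, 0, 0, 0, 0, 0]],
  ],
)

```text
clock: 24.82
position: [0.6599, -0.0203, 0.1506]
ee_rot: [0.707, 0.707, 0.001, 0.001]
ft_force: [0.8, 0.2, -0.4]
grip_width: 0.386
grasp_force: 30.0
```

Emit:
carry_out(
  commands=[
    [[0.2, 0, 0, 0, 0, 0], [0.35, -0.1, 0, 0, 0, 0], [0.4, -0.2, 0, 0, 0, 0], [0.45, -0.2, 0, 0, 0, 0], [0.45, -0.3, 0, 0, 0, 0], [0.45, -0.3, 0, 0, 0, 0], [0.4, -0.4, 0, 0, 0, 0], [0.3, -0.4, 0, 0, 0, 0], [0.2, -0.45, 0, 0, 0, 0], [0.15, -0.45, 0, 0, 0, 0], [0.05, -0.45, 0, 0, 0, 0], [0.03, -0.45, 0, 0, 0, 0], [0, -0.45, 0, 0, 0, 0], [0, -0.4, 0, 0, 0, 0], [0, -0.3, 0, 0, 0, 0], [0, -0.2, 0, 0, 0, 0], [0, -0.11, 0, 0, 0, 0], [0, 0, 0, 0, 0, 0], [0, 0, 0, 0, 0, 0], [0, 0, 0, 0, 0, 0]],
  ],
)

```text
clock: 26.48
position: [0.4529, 0.1167, 0.1481]
ee_rot: [0.707, 0.707, 0.0, -0.0]
ft_force: [0.4, -0.2, -1.6]
grip_width: 0.387
grasp_force: 30.0
```

Emit:
carry_out(
  commands=[
    [[0, 0, 0.2, 0, 0, 0], [0, 0, 0.3, 0, 0, 0], [0, 0, 0.3, 0, 0, 0], [0, 0, 0.3, 0, 0, 0], [0, 0, 0.3, 0, 0, 0], [0, 0, 0.2, 0, 0, 0], [0, 0, 0.15, 0, 0, 0], [0, 0, 0.1, 0, 0, 0], [0, 0, 0.08, 0, 0, 0], [0, 0, 0.06, 0, 0, 0], [0, 0, 0.03, 0, 0, 0], [0, 0, 0, 0, 0, 0], [0, 0, 0, 0, 0, 0], [0, 0, 0, 0, 0, 0]],
  ],
)

```text
clock: 27.65
position: [0.4526, 0.1166, 0.0676]
ee_rot: [0.707, 0.707, 0.0, 0.0]
ft_force: [-0.1, 0.3, -1.6]
grip_width: 0.389
grasp_force: 30.0
```

Emit:
carry_out(
  commands=[
    [[0, 0, 0.03, 0, 0, 0], [0, 0, 0.02, 0, 0, 0], [0, 0, 0.01, 0, 0, 0], [0, 0, 0, 0, 0, 0], [0, 0, 0, 0, 0, 0]],
  ],
)

```text
clock: 28.07
position: [0.4527, 0.1167, 0.0653]
ee_rot: [0.707, 0.707, 0.0, 0.0]
ft_force: [-1.5, -1.5, 5.3]
grip_width: 0.389
grasp_force: 30.3
```

Emit:
carry_out(
  commands=[
    [[0, 0, 0, 0, 0, 0], [0, 0, 0, 0, 0, 0], [0, 0, 0, 0, 0, 0], [0, 0, 0, 0, 0, 0], [0, 0, 0, 0, 0, 0], [0, 0, 0, 0, 0, 0], [0, 0, 0, 0, 0, 0], [0, 0, 0, 0, 0, 0], [0, 0, 0, 0, 0, 0], [0, 0, 0, 0, 0, 0]],
  ],
  hand=-1,
)

```text
clock: 28.9
position: [0.4524, 0.1166, 0.0649]
ee_rot: [0.707, 0.707, -0.0, 0.0]
ft_force: [-0.6, -0.6, 0.1]
grip_width: 1.001
grasp_force: 0.0
```

Emit:
carry_out(
  commands=[
    [[0, 0, -0.3, 0, 0, 0], [0, 0, -0.5, 0, 0, 0], [0, 0, -0.5, 0, 0, 0], [0, 0, -0.5, 0, 0, 0], [0, 0, -0.5, 0, 0, 0], [0, 0, -0.5, 0, 0, 0], [0, 0, -0.4, 0, 0, 0], [0, 0, -0.2, 0, 0, 0], [0, 0, 0, 0, 0, 0], [0, 0, 0, 0, 0, 0]],
  ],
)

```text
clock: 29.73
position: [0.4524, 0.1165, 0.2008]
ee_rot: [0.707, 0.707, -0.0, 0.0]
ft_force: [-0.4, 0.3, 0.1]
grip_width: 1.003
grasp_force: 0.0
```

Emit:
carry_out(
  commands=[
    [[-0.2, 0.2, 0, 0, 0, 0], [-0.4, 0.4, 0, 0, 0, 0], [-0.45, 0.43, 0, 0, 0, 0], [-0.45, 0.43, 0, 0, 0, 0], [-0.45, 0.43, 0, 0, 0, 0], [-0.45, 0.43, 0, 0, 0, 0], [-0.45, 0.43, 0, 0, 0, 0], [-0.45, 0.43, 0, 0, 0, 0], [-0.45, 0.43, 0, 0, 0, 0], [-0.45, 0.43, 0, 0, 0, 0], [-0.45, 0.43, 0, 0, 0, 0], [-0.4, 0.43, 0, 0, 0, 0], [-0.2, 0.2, 0, 0, 0, 0], [-0.12, 0.13, 0, 0, 0, 0], [0, 0, 0, 0, 0, 0], [0, 0, 0, 0, 0, 0], [0, 0, 0, 0, 0, 0]],
  ],
)

```text
clock: 31.15
position: [0.6613, -0.097, 0.2006]
ee_rot: [0.706, 0.708, -0.0, -0.0]
ft_force: [-0.0, 0.4, 0.5]
grip_width: 1.0
grasp_force: 0.0
```

```bash
python3 - <<'E'
from h import *
import cv2
b=camera("scene")[:,:,::-1][100:310,120:400]
cv2.imwrite("pics/p4.png",cv2.resize(b,(800,600),interpolation=2))
for X in([.4529,.1167,.101],[.662,-.098,.089]): print((proj("scene",X)-[120,100])*600/210)
E
```

```text
[368.59852371 178.89145335]
[422.1312034  391.63862346]
```

View pics/p4.png

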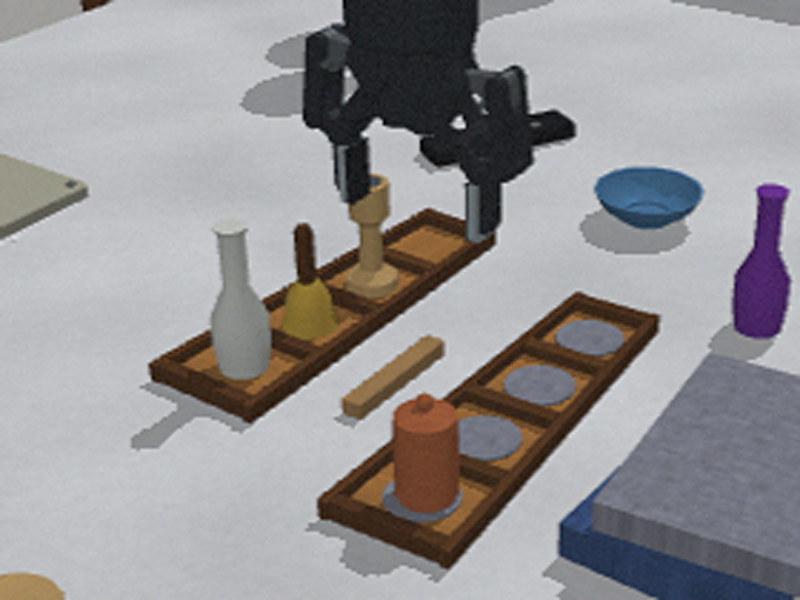

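The candle holder stands upright in place; its cup at (371,185) matches. The jar (425,450) is centred beneath the fingers, so I go for it.

Emit:
carry_out(
  commands=[
    [[-0.02, 0.03, 0.3, 0, 0, 0], [0, 0, 0.5, 0, 0, 0], [0, 0, 0.5, 0, 0, 0], [0, 0, 0.5, 0, 0, 0], [0, 0, 0.5, 0, 0, 0], [0, 0, 0.5, 0, 0, 0], [0, 0, 0.5, 0, 0, 0], [0, 0, 0.4, 0, 0, 0], [0, 0, 0.3, 0, 0, 0], [0, 0, 0.2, 0, 0, 0], [0, 0, 0, 0, 0, 0], [0, 0, 0, 0, 0, 0]],
  ],
)

```text
clock: 32.2
position: [0.6631, -0.0987, 0.0332]
ee_rot: [0.707, 0.707, 0.0, 0.0]
ft_force: [0.1, 0.5, 0.0]
grip_width: 0.997
grasp_force: 0.0
```

Emit:
carry_out(
  commands=[
    [[0, 0, 0, 0, 0, 0], [0, 0, 0, 0, 0, 0], [0, 0, 0, 0, 0, 0], [0, 0, 0, 0, 0, 0], [0, 0, 0, 0, 0, 0], [0, 0, 0, 0, 0, 0], [0, 0, 0, 0, 0, 0], [0, 0, 0, 0, 0, 0], [0, 0, 0, 0, 0, 0], [0, 0, 0, 0, 0, 0], [0, 0, 0, 0, 0, 0], [0, 0, 0, 0, 0, 0]],
  ],
  hand=1,
  force=30,
)

```text
clock: 33.2
position: [0.6635, -0.0989, 0.0339]
ee_rot: [0.707, 0.707, 0.0, 0.001]
ft_force: [-1.3, 0.3, 5.2]
grip_width: 0.505
grasp_force: 30.4
```

Emit:
carry_out(
  commands=[
    [[0, 0, -0.1, 0, 0, 0], [0, 0, -0.2, 0, 0, 0], [0, 0, -0.3, 0, 0, 0], [0, 0, -0.3, 0, 0, 0], [0, 0, -0.3, 0, 0, 0], [0, 0, -0.3, 0, 0, 0], [0, 0, -0.3, 0, 0, 0], [0, 0, -0.2, 0, 0, 0], [0, 0, 0, 0, 0, 0]],
  ],
)

```text
clock: 33.95
position: [0.664, -0.0988, 0.1155]
ee_rot: [0.707, 0.707, 0.001, 0.001]
ft_force: [0.5, -0.3, -1.8]
grip_width: 0.509
grasp_force: 30.8
```

Emit:
carry_out(
  commands=[
    [[0.2, 0, 0, 0, 0, 0], [0.35, 0, 0, 0, 0, 0], [0.45, 0, 0, 0, 0, 0], [0.45, 0, 0, 0, 0, 0], [0.45, 0, 0, 0, 0, 0], [0.45, 0, 0, 0, 0, 0], [0.45, 0, 0, 0, 0, 0], [0.45, 0, 0, 0, 0, 0], [0.45, 0, 0, 0, 0, 0], [0.45, 0, 0, 0, 0, 0], [0.45, 0, 0, 0, 0, 0], [0.45, -0.1, 0, 0, 0, 0], [0.45, -0.2, 0, 0, 0, 0], [0.45, -0.3, 0, 0, 0, 0], [0.45, -0.3, 0, 0, 0, 0], [0.4, -0.3, 0, 0, 0, 0], [0.3, -0.3, 0, 0, 0, 0], [0.2, -0.3, 0, 0, 0, 0], [0.09, -0.3, 0, 0, 0, 0], [0, 0, 0, 0, 0, 0]],
  ],
)

```text
clock: 35.62
position: [0.5756, 0.1993, 0.1125]
ee_rot: [0.705, 0.709, -0.001, -0.001]
ft_force: [-0.5, 0.2, -1.5]
grip_width: 0.511
grasp_force: 30.9
```

Emit:
carry_out(
  commands=[
    [[0, -0.2, 0, 0, 0, 0], [0, -0.4, 0, 0, 0, 0], [0, -0.45, 0, 0, 0, 0], [0, -0.45, 0, 0, 0, 0], [0, -0.45, 0, 0, 0, 0], [0, -0.4, 0, 0, 0, 0], [0, -0.3, 0, 0, 0, 0], [0, -0.2, 0, 0, 0, 0], [0, -0.1, 0, 0, 0, 0], [0, 0, 0, 0, 0, 0], [0, 0, 0, 0, 0, 0], [0, 0, 0, 0, 0, 0]],
  ],
)

```text
clock: 36.62
position: [0.4615, 0.1965, 0.113]
ee_rot: [0.707, 0.707, 0.0, 0.0]
ft_force: [0.5, 1.0, -1.5]
grip_width: 0.504
grasp_force: 30.9
```

Emit:
carry_out(
  commands=[
    [[0, -0.1, 0, 0, 0, 0], [0, -0.08, 0, 0, 0, 0], [0, 0, 0.2, 0, 0, 0], [0, 0, 0.3, 0, 0, 0], [0, 0, 0.3, 0, 0, 0], [0, 0, 0.3, 0, 0, 0], [0, 0, 0.3, 0, 0, 0], [0, 0, 0.2, 0, 0, 0], [0, 0, 0.15, 0, 0, 0], [0, 0, 0.1, 0, 0, 0], [0, 0, 0.08, 0, 0, 0], [0, 0, 0.06, 0, 0, 0], [0, 0, 0.02, 0, 0, 0], [0, 0, 0, 0, 0, 0], [0, 0, 0, 0, 0, 0], [0, 0, 0, 0, 0, 0]],
  ],
)

```text
clock: 37.95
position: [0.4538, 0.1966, 0.0328]
ee_rot: [0.707, 0.707, 0.0, 0.0]
ft_force: [0.1, 0.2, -1.5]
grip_width: 0.507
grasp_force: 31.0
```

Emit:
carry_out(
  commands=[
    [[0, 0, 0.03, 0, 0, 0], [0, 0, 0.01, 0, 0, 0], [0, 0, 0.01, 0, 0, 0], [0, 0, 0, 0, 0, 0], [0, 0, 0, 0, 0, 0]],
  ],
)

```text
clock: 38.37
position: [0.4536, 0.1966, 0.0308]
ee_rot: [0.707, 0.707, -0.0, 0.0]
ft_force: [-2.4, -2.2, 5.3]
grip_width: 0.508
grasp_force: 31.4
```

Contact made; now release, rise and look.

Emit:
carry_out(
  commands=[
    [[0, 0, 0, 0, 0, 0], [0, 0, 0, 0, 0, 0], [0, 0, 0, 0, 0, 0], [0, 0, 0, 0, 0, 0], [0, 0, 0, 0, 0, 0], [0, 0, 0, 0, 0, 0], [0, 0, 0, 0, 0, 0], [0, 0, 0, 0, 0, 0], [0, 0, 0, 0, 0, 0], [0, 0, 0, 0, 0, 0]],
  ],
  hand=-1,
)

```text
clock: 39.2
position: [0.4535, 0.1966, 0.0305]
ee_rot: [0.707, 0.707, -0.0, 0.0]
ft_force: [-0.6, 0.7, -0.6]
grip_width: 0.999
grasp_force: 0.0
```

Emit:
carry_out(
  commands=[
    [[0, 0, -0.3, 0, 0, 0], [0, 0, -0.5, 0, 0, 0], [0, 0, -0.5, 0, 0, 0], [0, 0, -0.5, 0, 0, 0], [0, 0, -0.5, 0, 0, 0], [0, 0, -0.5, 0, 0, 0], [0, 0, -0.5, 0, 0, 0], [0, 0, -0.5, 0, 0, 0], [0, 0, -0.5, 0, 0, 0], [0.4, 0, -0.3, 0, 0, 0], [0.5, 0, 0, 0, 0, 0], [0.5, 0, 0, 0, 0, 0], [0.5, 0, 0, 0, 0, 0], [0.5, 0, 0, 0, 0, 0], [0.5, 0, 0, 0, 0, 0], [0.3, 0, 0, 0, 0, 0], [0, 0, 0, 0, 0, 0], [0, 0, 0, 0, 0, 0]],
  ],
)

```text
clock: 40.7
position: [0.4529, 0.3251, 0.215]
ee_rot: [0.706, 0.708, 0.0, -0.0]
ft_force: [0.4, 0.6, 0.0]
grip_width: 1.001
grasp_force: 0.0
```

```bash
python3 - <<'E'
from h import *
import cv2
a=camera("scene")[:,:,::-1][120:290,150:350];t=camera("top")[:,:,::-1][240:340,140:350]
cv2.imwrite("pics/fin.png",np.vstack([cv2.resize(a,(400,340),interpolation=2),cv2.resize(t,(400,190),interpolation=2)]))
for n,X in dict(vase=[.4502,-.0433,.126],bell=[.4516,.0367,.094],candle=[.4529,.1167,.101],jar=[.4543,.1966,.086]).items(): print(n,(proj("scene",X)-[150,120])*2,(proj("top",X)-[140,240])*400/210+[0,340])
E
```

```text
vase [ 99.961525   117.45691977] [341.19788386 441.53532078]
bell [152.88316655 116.46077476] [241.11911395 436.45870685]
candle [198.01896659  85.22401735] [142.62002074 435.41680291]
jar [239.81948062  73.42432837] [ 49.34450729 432.23417493]
```

View pics/fin.png

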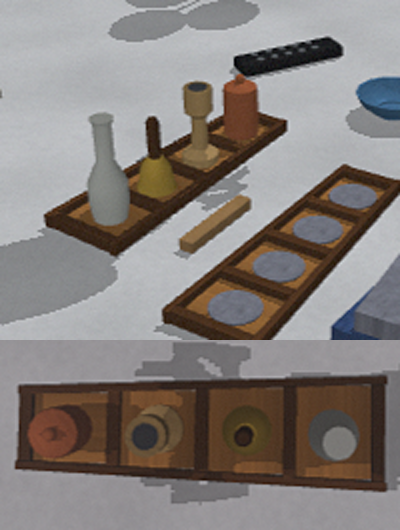

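All four stand upright within a few mm of the predicted places: in the top view, jar (51,433), candle holder (143,437), bell (243,436) and vase (339,443). I hand in.

```bash
python3 -c "
from workcell import *
print(hand_in())"
```

```text
the job is handed in; nothing more can be done
None
```

All four ornaments now stand upright in the mirrored compartments of the empty tray, set down gently, and the job was handed in at about 41 s; no verdict was returned.

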